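Take the cover off an air filter housing: snap tab, then push

ROBOT

A 7-joint arm with a two-finger parallel gripper is mounted at the origin on a cart in front of the work surface, level with it; the furniture and walls round the work are solid. World frame = base frame: x ahead of the robot, y to its left, z up, the work surface at z = 0. Lengths are in m, angles in rad, forces in N, time in s.
With the tool pointing down it reaches from about 0.35 to 0.9 m from the base axis. Payload 8.1 kg.
Tool frame: the origin (TCP) lies at the very end of the fingers, on their centre line; the grasp point (between the pads) lies 19 mm behind it; z points along the fingers, y is the line along which they close (so a half turn about z gives the same grasp; the last joint's range is limited). The gripper opens to 92 mm and grips with 3 to 60 N. Pads are 19 mm wide; open, the fingers measure 130 mm over their backs; the gripper's body (75 mm by 190 mm) begins 47 mm behind the grasp point.
Start: joints at [-1.42, 0.434, 0.025, 1.573, -0.012, 1.134, -0.075], TCP at [0.157, 0.605, 0.227] pointing down, gripper open.
Joint ranges: [-2.62, 2.62], [-0.44, 2.09], [-1.27, 1.32], [0.08, 2.57], [-1.32, 4.46], [0.12, 2], [-2.74, 2.74]. Speed limits (rad/s): [2.22, 2.22, 3.01, 3.01, 3.14, 3.14, 3.14].

INTERFACE

Orientations are given as a rotation vector (axis times angle).
In Python, from cell import arm gives the robot as it stands.
- The arm moves only by the tool jog_arm, never from a script. Its argument "rows" is a list of rows, each a list of 3 entries, a list of its own where there are three numbers: the shift along the world's x, y, z in cm, then the turn, a rotation vector about the world's x, y, z in degrees, then the opening, from 0 (shut) to 1 (fully open). A call has 1 to 8 rows; each row is the pose to reach, as a shift and turn from the pose commanded when the call began; what a row does not reach only later rows make up. A row lasts 1/8 s, in which the tool goes at most 62.5 mm and 10.7 degrees, less where a joint would pass 70% of its speed; a pose out of reach is approached as far as the arm can. A call with a gripper value outside its range is refused whole. The fingers move at their own pace and stop on an object; "newtons" is the grip in N (left out, the last holds). Time passes only in rows, so rows that repeat a pose let the fingers close. It gives the time, the measured TCP pose, the force, the opening and the grip force at its end, in the units of the state.
- arm.observe(): the state, without advancing time (a new reading comes with each control period).
- arm.get_image(name): name is "scene" or "top" or "wrist"; returns a dict with "img" (420x560x3 uint8, red, green, blue), "depth" (420x560 float32, m along the optical axis (not along the pixel's ray), 0 where there is no reading), "fx", "fy", "cx", "cy" (pixels), "rvec" (rotation vector, rad) and "tvec" (3), from world to camera coordinates, as OpenCV has them; the wrist camera has in their place "mount" (4x4, takes a point from camera to tool coordinates, whose origin is the TCP and whose axes are the flange's). Camera axes: x right, y down, z forward; pixel columns grow to the right and rows downward; lengths in m; the calibration is good to about 2 mm. The wrist camera is an equidistant fisheye: a pixel r from the principal point sees the ray r / f radians off the axis. A picture is of the moment at which its call begins: read the wrist's pose just before it.
- arm.sign_off(): hands the job in; it is judged then, once.
The state is a dict: "clock": time; "joints": joint angles; "dq": joint speeds; "joint_efforts": joint torques, N m; "position": TCP position; "ee_rot": TCP orientation; "force": force on the tool from outside, world axes, zero at the start; "ft_torque": the same for the moment, N m; "width": opening from 0.0 (shut) to 1.0 (fully open); "gripper_force": force on a finger pad.
Only numpy, scipy, OpenCV 4.12 (cv2) and the standard library are available. Lean on these libraries where they do the work, as an engineer would, in place of code of your own. Each camera call takes 0.05 s, during which the arm holds its last target. There are 200 camera calls.

TASK

Open the air filter housing on the bench for a filter change, using only the fingertips: press its black snap tab down until the louvred cover springs forward, then push the cover on along its guides, right off the far end of the housing, so that it lies flat on the bench top. Only push the cover, never lift it, and leave the brass spacer, the cast hub and the brass nut standing where they are.

Things in the scene. Friction and masses are not known exactly. Their poses are not given: they have to be found in the camera images.
- housing: Low grey filter housing fixed to the bench, 180 x 116 mm, deck 36 mm high. Origin on the bench top on its centre line; x is the way the cover comes off (away from the robot, turned up to 20 degrees). It spans x -105 mm (near end; brass barb to -132) to +75 mm (far end, free bench beyond). Lipped guide rails 46 mm high hold the cover's flanges down at |y| 48 to 58 mm, x -34 to +16 mm.
- snap_tab (a joint): Tilt of the snap tab in rad: 0 at rest, grows as it is pressed down, 0.16 at its stop. It is a sprung tongue hinged at its near end (x = -98 mm of the housing). The cover comes free at about 0.095, 4 mm down at the thumb pad. It takes about 3 N to start, 5 to 10 N to release, and springs back when let go.
- tab_top (a point): Middle of the top of the tab's black ridged thumb pad, 24 mm (along x) x 36 mm (across), at x = -57 mm of the housing, in front of the cover's near face. At rest it stands 10 mm above the deck, 46 mm above the bench; its travel here is 6.5 mm down. Same axes as the housing.
- cover: Grey louvred cover, 110 (along x) x 106 mm, 0.11 kg. Axes as the housing's. Origin mid seating plane: seated at x = 20 mm of the housing, 36 mm high. Hood 92 mm wide, up to 30 mm above that plane; ribs 8 mm below it, so 8 mm high when flat on the bench. Let go by the tab, springs throw it 14 mm forward, where the tab cannot catch it; it slides with 1 to 3 N, then tips off the far end.
- cover_face (a point): Middle of the cover's flat upright near face (towards tab and robot), where to push: 55 mm behind the cover's origin, 17 mm above its seating plane (seated: 53 mm above the bench, the face's top edge 66 mm). The face is 92 mm wide. Seated, it is 10 mm clear of the thumb pad.
- brass_spacer: Loose bystander: brass spacer ring, 29 mm across, 21 mm high, to the left of the housing. Origin at the centre of its underside.
- cast_hub: Loose bystander: small cast hub, 62 mm across, 31 mm high, to the left of the housing. Origin at the centre of its underside.
- brass_nut: Loose bystander: brass hexagon nut, 32 mm, 14 mm high, to the right of the housing. Origin at the centre of its underside.
Not all that is in view belongs to the job. Of the things that look like the cover, the larger one is meant.

How it is judged:
By the outcome, as a careful person would: the job done as asked, in the order asked, and still so for the second after the job is handed in, with the robot touching nothing.
It also fails if it takes over 40 s, if anything falls off the work surface, if the arm or the gripper's body presses on something with over 40 N, if the wrist force passes 120 N, or if a joint passes its speed limit or range.

## Working session

There is one attempt and no reset: what is moved stays moved. The work goes in short steps, Python scripts to look and compute and a tool call to move; the robot and the scene stay as the last step left them, time stands still between calls to the robot, and variables do not carry over. Pictures are saved under pics/ and viewed, at most 10 in all, crops included, and the job is handed in when it is done.

Besides the shell and the picture viewer there is one more tool, called after "Emit:" as a command line: name --argument value ..., lists and objects as JSON in quotes. jog_arm: Moves the arm, as the interface text tells. Its arguments: {"type":"object","properties":{"rows":{"type":"array","items":{"type":"array"}},"newtons":{"type":"number"}},"required":["rows"]}

```bash
mkdir -p pics; cat > h.py <<'E'
import numpy as np,cv2
from cell import arm
def snap(name):
    d=arm.get_image(name); return d
def world(d,u,v,z=None):
    R=cv2.Rodrigues(np.array(d["rvec"],float))[0]; t=np.array(d["tvec"],float).ravel()
    ray=np.array([(u-d["cx"])/d["fx"],(v-d["cy"])/d["fy"],1.])
    c=-R.T@t; r=R.T@ray
    s=d["depth"][int(v),int(u)] if z is None else (z-c[2])/r[2]
    return c+s*r
def cloud(d):
    R=cv2.Rodrigues(np.array(d["rvec"],float))[0]; t=np.array(d["tvec"],float).ravel()
    v,u=np.mgrid[0:420,0:560]; z=d["depth"]
    P=np.stack([(u-d["cx"])/d["fx"]*z,(v-d["cy"])/d["fy"]*z,z],-1)
    return (P-t)@R
E
python3 - <<'E'
from h import *
import pickle
s=arm.observe();print(s)
for n in("top","scene"):
    d=snap(n);pickle.dump(d,open(n+".pkl","wb"));cv2.imwrite(f"pics/{n}0.png",d["img"][:,:,::-1])
E
```

```text
{'clock': 0.0, 'joints': array([-1.41959472,  0.43522201,  0.02497229,  1.57408463, -0.01159347,
        1.13399107, -0.07510795]), 'dq': array([-0.00187592, -0.00066785, -0.00014391,  0.00072489,  0.00088231,
       -0.00106683, -0.00073078]), 'joint_efforts': array([ 5.10482664e-05, -6.67855310e+01,  9.85089093e-01, -3.14452636e+01,
       -6.04580040e-02,  4.28657373e-02,  1.82952131e-04]), 'position': array([0.15685876, 0.60447624, 0.22595039]), 'ee_rot': array([-3.97710648e-01, -3.11626510e+00,  2.44938700e-03]), 'force': array([0.16227358, 1.33160199, 0.38310235]), 'ft_torque': array([-0.01862964,  0.01409878, -0.05238259]), 'gripper_force': 0.0, 'width': 1.0013493907940259}
```

View pics/top0.png

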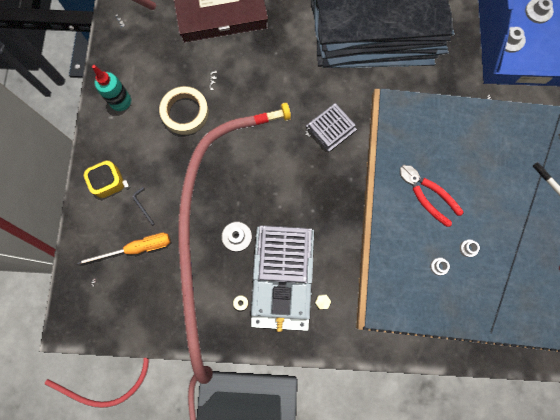

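View pics/scene0.png

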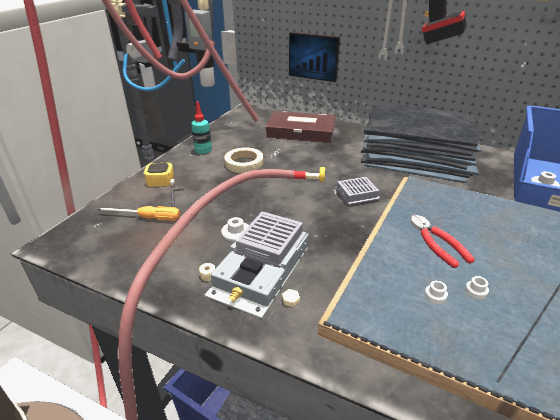

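The top view shows the housing at about (283,278), with the pad at (281,298). The larger cover on it is at (284,254). The spacer is at (240,303), the hub at (236,236) and the nut at (323,302). The small decoy cover at (331,127) and the hose end at (285,112) lie beyond the far end.

```bash
cat > m.py <<'E'
from h import *
import pickle
d=pickle.load(open("top.pkl","rb"));P=cloud(d);z=P[...,2]
V,U=np.mgrid[0:420,0:560]
def box(m,n):
    c=P[m][:,:2].astype(np.float32); r=cv2.minAreaRect(c*1000); print(n,m.sum(),np.round(r[0],1),np.round(r[1],1),round(r[2],1),"z",np.round(np.percentile(P[m][:,2],[5,50,95]),4))
reg=(U>245)&(U<316)&(V>215)&(V<335)
box(reg&(z>.028),"housing"); box(reg&(z>.054)&(z<.08),"cover")
g=d["img"].astype(int).max(-1)
pad=(U>265)&(U<297)&(V>280)&(V<316)&(g<60)&(z>.03); box(pad,"dark pad")
for n,(a,b,c,e) in dict(hub=(218,252,218,254),spacer=(230,250,293,312),nut=(314,334,292,312),decoy=(300,360,100,155),fit=(275,295,100,122),hose=(180,200,200,300)).items():
    m=(U>=a)&(U<b)&(V>=c)&(V<e)&(z>.006)&(z<.2); box(m,n)
E
python3 m.py; python3 - <<'E'
from h import *
import pickle
d=pickle.load(open("top.pkl","rb"))
cv2.imwrite("pics/c.png",cv2.resize(d["img"][205:340,220:350,::-1],None,fx=4,fy=4,interpolation=cv2.INTER_CUBIC))
E
```

```text
housing 5104 [482.  -99.3] [119.8 199.7] 89.6 z [0.0345 0.0553 0.0675]
cover 2539 [525.4 -99.3] [ 92.  107.3] 89.8 z [0.0575 0.065  0.068 ]
dark pad 28 [449.7 -96.5] [23.4 29.5] 3.1 z [0.0386 0.0453 0.0472]
hub 635 [563.2   2. ] [61.3 60.1] 30.1 z [0.0073 0.0112 0.0317]
spacer 146 [426.5 -17.8] [27.2 28.1] 48.2 z [0.0175 0.0209 0.0235]
nut 168 [ 438.1 -184. ] [27.2 29.5] 11.0 z [0.0117 0.0143 0.0167]
decoy 1293 [ 813.9 -184.3] [80.7 91.9] 44.5 z [0.0092 0.0268 0.0302]
fit 197 [843.  -79.9] [34.  33.3] 3.2 z [0.0139 0.026  0.0391]
hose 1091 [529.  101.3] [206.1  25.4] 7.6 z [0.0291 0.0371 0.043 ]
```

View pics/c.png

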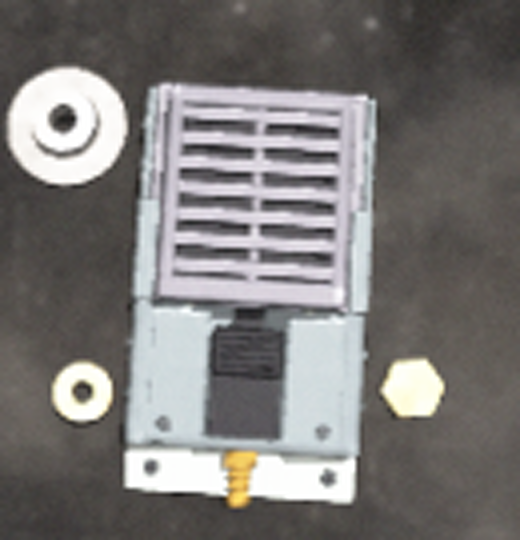

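Emit:
jog_arm --rows '[[[2,-3,0],[0,0,2],0.5],[[5.5,-7,0],[0,0,4],0],[[9.5,-12,0],[0,0,6],0],[[13.5,-17,0],[0,0,8],0],[[17.5,-22,0],[0,0,10],0],[[21.5,-27,0],[0,0,12],0],[[25,-32,0],[0,0,14.5],0],[[27,-37,-1],[0,0,14.5],0]]'

```text
clock: 1.1
position: [0.4287, 0.2332, 0.2171]
ee_rot: [0.002, 3.14, 0.001]
force: [0.3, -0.2, -0.9]
width: 0.174
gripper_force: 0.0
```

Emit:
jog_arm --rows '[[[0.5,-5,-1],[0,0,0],0],[[1,-10,-2],[0,0,0],0],[[1.5,-15,-3],[0,0,0],0],[[2,-20,-4],[0,0,0],0],[[2,-25,-5],[0,0,0],0],[[2,-30,-6],[0,0,0],0],[[2,-33.4,-7],[0,0,0],0],[[2,-33.4,-8],[0,0,0],0]]'

```text
clock: 2.1
position: [0.4465, -0.1018, 0.1364]
ee_rot: [-0.009, -3.142, 0.001]
force: [0.1, 0.4, -0.1]
width: 0.004
gripper_force: 0.0
```

```bash
python3 - <<'E'
from h import *
s=arm.observe();print(s["clock"],s["position"],s["ee_rot"],s["width"],s["force"])
d=snap("wrist");cv2.imwrite("pics/w1.png",d["img"][:,:,::-1]);print(d["mount"],d["fx"],d["cx"],d["cy"])
E
```

```text
2.1 [ 0.44652672 -0.10175755  0.13636785] [-8.84167952e-03 -3.14154767e+00  1.46122271e-03] 0.0038747893427889205 [ 0.05083041  0.41841675 -0.07904984]
[[-4.14869078e-04 -9.63167353e-01 -2.68902357e-01  7.34475486e-02]
 [ 9.99999452e-01 -1.41164859e-04 -1.03719235e-03 -3.47621977e-04]
 [ 9.61030244e-04 -2.68902640e-01  9.63166884e-01 -1.57598045e-01]
 [ 0.00000000e+00  0.00000000e+00  0.00000000e+00  1.00000000e+00]] 325.19226210127806 281.4860568551178 212.47150274447603
```

View pics/w1.png

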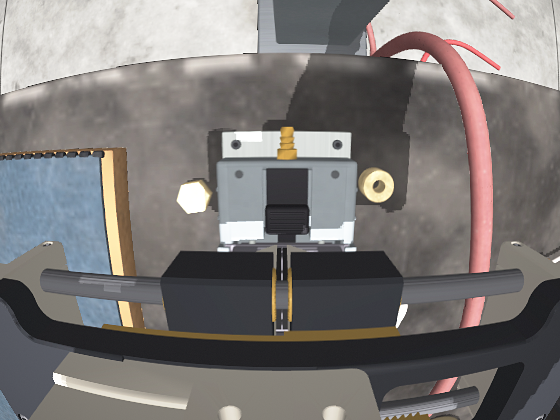

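The pad is centred at about (287,220), roughly 4 mm to +y of the finger line. I'll correct for that, descend and press.

Emit:
jog_arm --rows '[[[0,0.2,-3],[0,0,0],0],[[0,0.4,-6],[0,0,0],0],[[0,0.4,-8],[0,0,0],0],[[0,0.4,-8.6],[0,0,0],0],[[0,0.4,-8.8],[0,0,0],0],[[0,0.4,-8.8],[0,0,0],0]]'

```text
clock: 2.9
position: [0.4474, -0.0948, 0.0493]
ee_rot: [0.001, 3.141, 0.0]
force: [0.1, 0.6, -0.3]
width: 0.006
gripper_force: 0.0
```

Emit:
jog_arm --rows '[[[0,0,-0.2],[0,0,0],0],[[0,0,-0.4],[0,0,0],0],[[0,0,-0.5],[0,0,0],0],[[0,0,-0.6],[0,0,0],0],[[0,0,-0.7],[0,0,0],0],[[0,0,-0.7],[0,0,0],0]]'

```text
clock: 3.65
position: [0.4486, -0.0951, 0.0426]
ee_rot: [0.001, 3.138, -0.0]
force: [0.6, 0.7, 6.8]
width: 0.005
gripper_force: 3.6
```

Emit:
jog_arm --rows '[[[0,0,-0.1],[0,0,0],0],[[0,0,-0.2],[0,0,0],0],[[0,0,-0.2],[0,0,0],0]]'

```text
clock: 4.03
position: [0.449, -0.0951, 0.0408]
ee_rot: [0.001, 3.138, 0.0]
force: [2.1, 0.8, 10.8]
width: 0.002
gripper_force: 5.4
```

```bash
cat > cov.py <<'E'
from h import *
import sys
d=snap(sys.argv[1] if len(sys.argv)>1 else "top")
P=cloud(d); z=P[...,2]
m=(abs(P[...,1]+.098)<.046)&(P[...,0]>.46)&(P[...,0]<.76)&(z>.012)&(z<.075)
for lo in (.48,.5,.52,.54,.56,.57,.58,.585,.59,.595,.6,.62,.64,.66,.68,.7,.72):
    q=m&(abs(P[...,0]-lo)<.0025); print(lo,q.sum(),np.round(np.percentile(z[q],[10,50,90]),3) if q.sum()>3 else "")
s=arm.observe();print(s["clock"],s["position"],s["force"])
cv2.imwrite("pics/last.png",d["img"][:,:,::-1])
E
python3 cov.py
```

```text
0.48 0 
0.5 0 
0.52 0 
0.54 49 [0.064 0.065 0.067]
0.56 80 [0.057 0.059 0.065]
0.57 96 [0.058 0.065 0.067]
0.58 106 [0.064 0.066 0.067]
0.585 119 [0.064 0.066 0.068]
0.59 107 [0.065 0.066 0.068]
0.595 8 [0.055 0.064 0.066]
0.6 0 
0.62 0 
0.64 0 
0.66 0 
0.68 0 
0.7 0 
0.72 0 
4.075 [ 0.44897544 -0.09507022  0.04084391] [ 0.96004363  0.40921568 10.78517906]
```

Released: the far edge moved from 0.579 to 0.593. Next I'll raise, part the fingers and push.

Emit:
jog_arm --rows '[[[0,0,0.6],[0,0,0],0],[[0,-0.3,1.3],[0,0,0],0.2],[[0,-0.3,1.3],[0,0,0],0.4],[[0.7,-0.3,1.3],[0,0,0],0.4],[[1.5,-0.3,1.3],[0,0,0],0.4],[[2.2,-0.3,1.2],[0,0,0],0.4],[[3,-0.3,1.2],[0,0,0],0.4],[[4,-0.3,1.2],[0,0,0],0.4]]'

```text
clock: 5.08
position: [0.4871, -0.098, 0.0515]
ee_rot: [-0.001, -3.141, -0.0]
force: [-0.6, -0.1, 0.1]
width: 0.397
gripper_force: 0.4
```

Emit:
jog_arm --rows '[[[0.8,0,0],[0,0,0],0.4],[[1.6,0,0],[0,0,0],0.4],[[2.4,0,0],[0,0,0],0.4],[[3.2,0,0],[0,0,0],0.4],[[4,0,0],[0,0,0],0.4],[[4.4,0,0],[0,0,0],0.4]]'

```text
clock: 5.82
position: [0.5314, -0.098, 0.0517]
ee_rot: [0.001, 3.142, 0.0]
force: [-1.8, 0.8, 1.0]
width: 0.402
gripper_force: 0.8
```

```bash
python3 cov.py; python3 - <<'E'
from h import *
d=snap("scene");cv2.imwrite("pics/s2.png",cv2.resize(d["img"][120:330,170:400,::-1],None,fx=2.6,fy=2.6))
E
```

```text
0.48 0 
0.5 0 
0.52 0 
0.54 0 
0.56 0 
0.57 0 
0.58 0 
0.585 0 
0.59 0 
0.595 0 
0.6 0 
0.62 0 
0.64 0 
0.66 0 
0.68 0 
0.7 0 
0.72 0 
5.875 [ 0.53193269 -0.09799778  0.05178887] [ 0.32830566  0.47154267 -0.06797675]
```

View pics/s2.png

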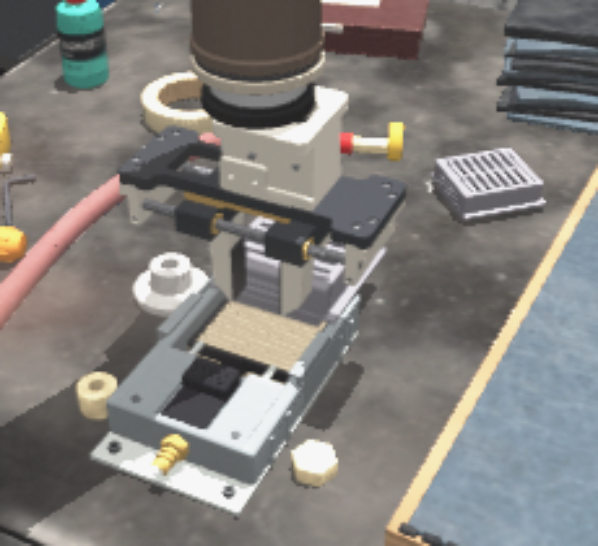

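The scene view shows the cover tipping over the far end, ahead of the fingers. I'll back off, raise slightly and keep pushing.

Emit:
jog_arm --rows '[[[-0.6,0,0.1],[0,0,0],0.4],[[-0.6,0,0.6],[0,0,0],0.4],[[0,0,0.6],[0,0,0],0.4],[[0.7,0,0.6],[0,0,0],0.4],[[1.4,0,0.5],[0,0,0],0.4],[[2.1,0,0.5],[0,0,0],0.4],[[2.8,0,0.4],[0,0,0],0.4]]'

```text
clock: 6.8
position: [0.5594, -0.098, 0.0556]
ee_rot: [-0.001, -3.141, 0.0]
force: [-0.4, -0.4, 0.2]
width: 0.398
gripper_force: 0.3
```

```bash
python3 - <<'E'
from h import *
d=snap("scene");cv2.imwrite("pics/s3.png",cv2.resize(d["img"][120:330,170:400,::-1],None,fx=2.6,fy=2.6))
E
```

```text
(no output)
```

View pics/s3.png

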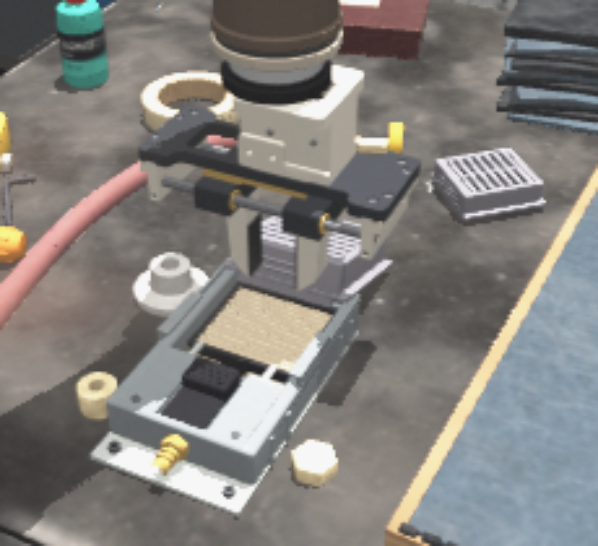

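The cover is tilted, with its near end still on the housing edge. I'll push on.

Emit:
jog_arm --rows '[[[0.6,0,-0.1],[0,0,0],0.4],[[1.2,0,-0.3],[0,0,0],0.4],[[1.8,0,-0.6],[0,0,0],0.4],[[2.4,0,-0.8],[0,0,0],0.4],[[3,0,-0.8],[0,0,0],0.4],[[3.4,0,-0.8],[0,0,0],0.4]]'

```text
clock: 7.6
position: [0.5936, -0.098, 0.0478]
ee_rot: [0.001, 3.141, -0.0]
force: [0.3, 0.6, 0.0]
width: 0.401
gripper_force: 0.0
```

Emit:
jog_arm --rows '[[[-0.5,0,0.5],[0,0,0],0.4],[[-1,0,3],[0,0,0],0.4],[[-4,0,8],[0,0,0],0.4],[[-8,3,13],[0,0,0],0.4],[[-12,8,16],[0,0,0],0.4],[[-14,13,16],[0,0,0],0.4],[[-14,18,16],[0,0,0],0.4],[[-14,22,16],[0,0,0],0.4]]'

```text
clock: 8.6
position: [0.4519, 0.1242, 0.2086]
ee_rot: [-0.002, 3.14, 0.002]
force: [1.4, -0.6, 0.4]
width: 0.398
gripper_force: 0.0
```

```bash
python3 cov.py; python3 - <<'E'
from h import *
d=snap("scene");cv2.imwrite("pics/s4.png",cv2.resize(d["img"][120:330,170:400,::-1],None,fx=2.6,fy=2.6))
E
```

```text
0.48 45 [0.022 0.032 0.037]
0.5 107 [0.02  0.022 0.025]
0.52 111 [0.019 0.022 0.024]
0.54 110 [0.019 0.022 0.025]
0.56 106 [0.02  0.022 0.025]
0.57 108 [0.019 0.023 0.026]
0.58 110 [0.021 0.025 0.028]
0.585 0 
0.59 163 [0.019 0.034 0.039]
0.595 103 [0.036 0.038 0.04 ]
0.6 86 [0.035 0.038 0.04 ]
0.62 91 [0.036 0.038 0.039]
0.64 134 [0.03  0.035 0.039]
0.66 66 [0.031 0.037 0.039]
0.68 135 [0.031 0.037 0.04 ]
0.7 0 
0.72 0 
8.65 [0.45183289 0.12954426 0.20836997] [ 0.83566822  5.92733989 -0.19049017]
```

View pics/s4.png

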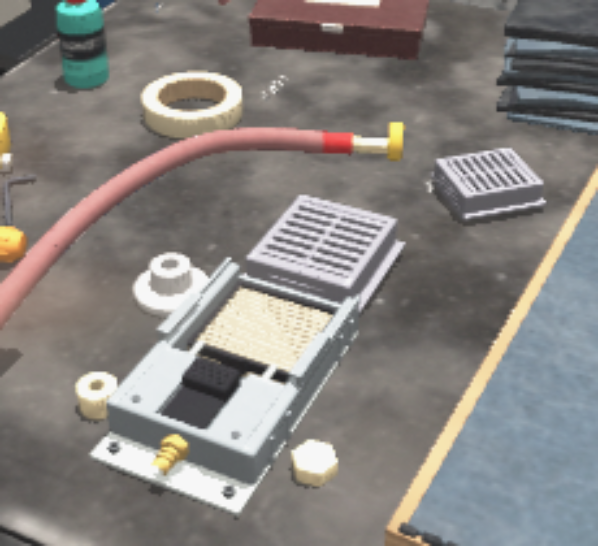

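The cover lies flat: its top is at 0.038 m throughout and it is clear of the housing end at 0.58. The bystanders look unmoved. I'll let the arm settle, then hand in.

Emit:
jog_arm --rows '[[[0,0,0],[0,0,0],0.4],[[0,0,0],[0,0,0],0.4],[[0,0,0],[0,0,0],0.4]]'

```text
clock: 9.07
position: [0.453, 0.1208, 0.2078]
ee_rot: [-0.004, -3.142, 0.0]
force: [-0.2, 0.3, -0.3]
width: 0.398
gripper_force: 0.0
```

```bash
python3 -c "
from cell import arm
print(arm.sign_off())"
```

```text
the job is handed in; nothing more can be done
None
```

The job is handed in at about 9 s: the tab released the cover, which I pushed off the far end; it lies flat on the bench, and the spacer, hub and nut look unmoved in the last picture.

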